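Release the jar rack's ratchet stop and push it back

TASK

Free the two pickle jars in the jar rack: press the flat release pad on top of the sliding jaw down and, keeping it pressed, push the jaw back along its bar, away from the jars, all the way to the end of its travel; then let go so that the pad springs up and the jaw locks there. Use only the fingertips or the outside of the fingers: grasp and lift nothing, and leave the jars and everything else on the shelf standing where it is.

Things in the scene. Friction and masses are not known exactly. Their poses are not given: they have to be found in the camera images.
- rack: Jar rack fixed on the marble: wooden base plate 150 x 400 x 6 mm. Origin: centre of its underside; y runs along the toothed bar, z up. Bar: 14 mm wide, z 40 to 56 mm, above x = +40 mm, ending at a post at y = +192 mm. Fixed end plate (top 76 mm up) at the -y end. Two jars stand on the plate between the end plate and the sliding jaw.
- jaw_body (a joint): Sliding jaw along the bar, m: 0 = closest to the jars, 0.130 = all the way back (solid stop); grows to rack +y, away from the jars; starts 0 to 0.045. 350 g carriage 64 mm long, jaw plate 130 mm wide on its jar side, top 72 mm up. Teeth every 13 mm stop it going back (up to 13 mm play) while the pad is up; pad down, it slides with 2.5 N friction.
- pad_body (a joint): How far the release pad is pressed down, m: 0 to 0.014, spring 3 N at the top to 7 N at the bottom. Untouched it stands at 0 to 0.006, as its blade sits on the teeth; the jaw is free from about 0.007 on. Keep it down while the jaw is pushed back; let go, it springs up and locks the jaw again.
- pad_top (a point): Centre of the top face of the release pad: flat black rubber plate 46 mm (rack x) by 40 mm (rack y) by 8 mm on top of the sliding jaw, top 84 mm above the marble when fully up. Moves with pad and jaw; axes as the rack's. Open above and on its jar side (jaw plate and jars are low); the push lug stands at its back.
- lug_face (a point): Middle of the push lug's face that looks to the pad and the jars, 105 mm above the marble. The lug is an upright aluminium plate on the jaw, 60 mm wide (rack x), 12 mm thick, top 119 mm up; its face is 22 mm to rack +y of the pad's centre (2 mm behind the pad's edge). Pushing it to rack +y moves the jaw back. Axes as the rack's.
- jar_near: Loose amber pickle jar with steel cap, 62 mm across, 85 mm high, 300 g, on the base plate next to the fixed end plate. Origin: centre of its underside.
- jar_far: Loose jar like the other, next to the sliding jaw. Origin: centre of its underside.
- bottle: Tall green glass bottle with a cork stopper, 68 mm across, 250 mm high, on the marble off the end-plate end of the rack. Origin: centre of its underside.
- bowl: White ceramic bowl, 110 mm across, 50 mm high, on the marble on the robot's side of the rack. Origin: centre of its underside.
- pan_lid: Aluminium lid, 100 mm across, 27 mm high with its knob, on the marble beyond the rack. Origin: centre of its underside.
- spoon: Pink plastic measuring spoon, 130 mm long, lying on the marble beyond the rack. Origin under its middle.
- crock: Terracotta crock, 100 mm across, 104 mm high, on the marble off the back end (rack +y) of the bar. Origin: centre of its underside.
There are look-alikes about, which are no part of the job. Of the things shaped like the bottle, the green one is meant. What is shaped like the jar_near but red is not meant.

How it is judged:
By the outcome, as a careful person would: the job done as asked, in the order asked, and still so for the second after the job is handed in, with the robot touching nothing.
It also fails if it takes over 32 s, if anything falls off the work surface, if the arm or the gripper's body presses on something with over 40 N, if the wrist force passes 120 N, or if a joint passes its speed limit or range.

ROBOT

A 7-joint arm with a two-finger parallel gripper is mounted at the origin on the work surface. World frame = base frame: x ahead of the robot, y to its left, z up, the work surface at z = 0. Lengths are in m, angles in degrees, forces in N, time in s.
With the tool pointing down it reaches from about 0.425 to 0.875 m from the base axis. Payload 4.7 kg.
Tool frame: the origin (TCP) lies on the centre line of the jaws, within the pads' length; the fingertips stand 19 mm ahead of it and the grasp point (between the pads) is the TCP; z points along the fingers, y is the line along which they close (so a half turn about z gives the same grasp; the last joint's range is limited). The gripper opens to 85 mm and grips with 20 to 120 N. Pads are 22 mm wide; open, the fingers measure 114 mm over their backs; the gripper's body (76 mm by 85 mm) begins 54 mm behind the grasp point. The pads swing forward as they close: fully open they stand 13 mm farther back than shut.
Start: joints at [77.47, 18.392, -4.016, 83.108, 1.295, 78.541, -3.26], TCP at [0.15, -0.632, 0.25] pointing down, gripper open.
Joint ranges: [-163.93, 163.93], [-17.29, 119.83], [-79.2, 71.16], [3.27, 140.29], [-89.18, 269.18], [5.43, 117.66], [-154.24, 154.24]. Speed limits (degrees/s): [147.25, 147.25, 180, 180, 180, 180, 180].

INTERFACE

Orientations are given as a 3x3 rotation matrix whose columns are the frame's x, y, z axes.
In Python, from rig import bot, eyes gives the robot as it stands.
- The arm moves only by the tool servo_tool, never from a script. Its argument "increments" is a list of rows, each a list of 7 numbers: the shift along the world's x, y, z in m, then the turn, a rotation vector about the world's x, y, z in rad, then the finger opening in m, from 0 to 0.0854. In form: [[x, y, z, ax, ay, az, gripper], ...]. A call has 1 to 5 rows; each row is the pose to reach, as a shift and turn from the pose commanded when the call began; what a row does not reach only later rows make up. A row lasts 1/12 s, in which the tool goes at most 41.7 mm and 7.16 degrees, less where a joint would pass 70% of its speed; a pose out of reach is approached as far as the arm can. A call with a gripper value outside its range is refused whole. The fingers move at their own pace and stop on an object; the grip force is fixed at half the most. Time passes only in rows, so rows that repeat a pose let the fingers close. It gives the time, the measured TCP pose, the force, the opening and the grip force at its end, in the units of the state.
- bot.observe(): the state, without advancing time (a new reading comes with each control period).
- eyes.snapshot(name): name is "scene" or "side" or "wrist"; returns a dict with "img" (420x560x3 uint8, red, green, blue), "z_map" (420x560 float32, m along the optical axis (not along the pixel's ray), 0 where there is no reading), "fx", "fy", "cx", "cy" (pixels), "k1" (the pictures are not rectified: a ray, as slopes to the right and down, at radius r is drawn at 1 + k1 r^2 times it, then the intrinsics apply), "R" (3x3) and "t" (3): a world point X has camera coordinates R X + t. Camera axes: x right, y down, z forward; pixel columns grow to the right and rows downward; lengths in m; the calibration is good to about 2 mm. A picture is of the moment at which its call begins.
- bot.job_done(): hands the job in; it is judged then, once.
The state is a dict: "time_s": time; "joint_pos": joint angles; "qd": joint speeds; "tau": joint torques, N m; "tool_pos": TCP position; "ee_rot": TCP orientation; "ft_force": force on the tool from outside, world axes, zero at the start; "torque": the same for the moment, N m; "finger_gap": finger opening in m; "grip_force": force on a finger pad.
Only numpy, scipy, OpenCV 4.12 (cv2) and the standard library are available. Lean on these libraries where they do the work, as an engineer would, in place of code of your own. Each camera call takes 0.05 s, during which the arm holds its last target. There are 200 camera calls.

## Working session

There is one attempt and no reset: what is moved stays moved. The work goes in short steps, Python scripts to look and compute and a tool call to move; the robot and the scene stay as the last step left them, time stands still between calls to the robot, and variables do not carry over. Pictures are saved under pics/ and viewed, at most 10 in all, crops included, and the job is handed in when it is done.

Besides the shell and the picture viewer there is one more tool, called after "Request:" by a JSON object that holds its "name" and its "arguments", one argument or row to a line. servo_tool: Moves the arm, as the interface text tells. Its arguments: {"type":"object","properties":{"increments":{"type":"array","items":{"type":"array","items":{"type":"number"}}}},"required":["increments"]}

```bash
mkdir -p pics; cat > h.py <<'E'
import numpy as np,cv2
from rig import bot,eyes
def world(s):
    H,W=s["z_map"].shape
    K=np.array([[s["fx"],0,s["cx"]],[0,s["fy"],s["cy"]],[0,0,1]])
    v,u=np.mgrid[:H,:W].astype(np.float64)
    p=cv2.undistortPoints(np.stack([u.ravel(),v.ravel()],1)[:,None],K,np.array([s["k1"],0,0,0.]))[:,0]
    z=s["z_map"].ravel().astype(float)
    P=np.c_[p*z[:,None],z]
    X=(P-s["t"])@s["R"]
    X[z==0]=np.nan
    return X.reshape(H,W,3)
def save(n,img,k=1):
    cv2.imwrite(f"pics/{n}.png",cv2.resize(img[...,::-1],None,fx=k,fy=k))
E
python3 - <<'E'
from h import *
for n in ["scene","side"]:
    s=eyes.snapshot(n); np.savez(n,X=world(s),img=s["img"]); save(n,s["img"])
    print(n,s["R"][2],-s["R"].T@s["t"])
print(bot.observe())
E
```

```text
scene [-0.73073821 -0.27463165 -0.6249793 ] [1.36306691 0.33760962 0.7392684 ]
side [ 0.18551076  0.69487112 -0.69479485] [ 0.3622723  -0.75940608  0.91143478]
{'time_s': 0.1, 'joint_pos': array([77.47141024, 18.43378558, -4.0141982 , 83.16569784,  1.29457008,
       78.54205201, -3.26032153]), 'qd': array([-0.01450046, -0.1722137 ,  0.00121683, -0.24843823,  0.09276056,
       -0.05108513, -0.05663098]), 'tau': array([-3.82986209e-04, -4.94877076e+01, -3.84222027e-01, -3.15211523e+01,
        1.29753852e-02,  7.47392565e-03, -5.15489688e-06]), 'tool_pos': array([ 0.1497768 , -0.63205875,  0.24936371]), 'ee_rot': array([[ 9.73032251e-01,  2.30668613e-01, -4.80048327e-04],
       [ 2.30669093e-01, -9.73030916e-01,  1.61416156e-03],
       [-9.47654553e-05, -1.68136357e-03, -9.99998582e-01]]), 'ft_force': array([-0.38794626, -0.20709215,  0.10288154]), 'torque': array([ 0.03708979, -0.00738414,  0.03161082]), 'grip_force': 0.0, 'finger_gap': 0.08554145211632451}
```

View pics/scene.png

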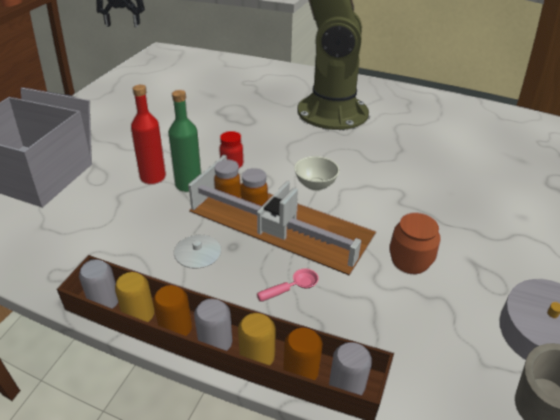

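View pics/side.png

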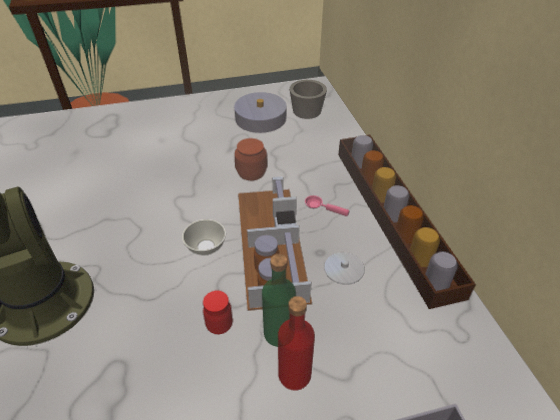

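Scene view: the rack's jaw is at about (280,208), with the black pad at (272,206). The end plate is at (205,185), the post at (355,247), the green bottle at (185,150) and the crock at (415,243). Side view: the pad is at (286,217), the lug at (285,204) and the post at (278,188). Candidates for the pad are the black pad at (286,217), the bar's dark end top at (278,188) and the jaw plate at (272,237). The flat black one in front of the lug fits the description.

```bash
python3 - <<'E'
from h import *
d=np.load("side.npz");X=d["X"];im=d["img"]
save("sidecrop",im[165:315,220:320],5) if 0 else save("sidecrop",im[170:310,225:325],4)
hsv=cv2.cvtColor(im,cv2.COLOR_RGB2HSV)
r=np.zeros(im.shape[:2],bool); r[205:230,270:302]=1
m=r&(hsv[...,2]<60)&(X[...,2]>.06)
P=X[m];print("pad",m.sum(),np.nanmedian(P,0),np.nanpercentile(P,[3,97],axis=0))
# wood base
r[:]=0;r[185:310,232:312]=1
m=r&(abs(X[...,2]-.006)<.004)&(hsv[...,1]>110)
P=X[m][:,:2].astype(np.float32);print("base",m.sum(),cv2.minAreaRect(P))
# tall bits: lug top
m=r&(X[...,2]>.095)&(X[...,2]<.125); m[215:]=0
print("lug",m.sum(),cv2.minAreaRect(X[m][:,:2].astype(np.float32)),X[m].mean(0),X[m][:,2].max())
m=r&(X[...,2]>.045)&(X[...,2]<.062); m[:,:270]=0
v,u=np.nonzero(m);P=X[m][:,:2];vx=cv2.fitLine(P.astype(np.float32),cv2.DIST_HUBER,0,.01,.01).ravel();print("bar",m.sum(),vx, np.degrees(np.arctan2(vx[1],vx[0])))
d=np.load("scene.npz");X=d["X"];im=d["img"];hsv=cv2.cvtColor(im,cv2.COLOR_RGB2HSV)
r=np.zeros(im.shape[:2],bool); r[190:220,262:300]=1
m=r&(hsv[...,2]<60)&(X[...,2]>.06);P=X[m];print("pad scene",m.sum(),np.nanmedian(P,0),np.nanpercentile(P,[3,97],axis=0))
r[:]=0;r[160:265,185:378]=1
m=r&(abs(X[...,2]-.006)<.004)&(hsv[...,1]>110)
P=X[m][:,:2].astype(np.float32);print("base",m.sum(),cv2.minAreaRect(P))
r[:]=0;r[180:240,262:305]=1
m=r&(X[...,2]>.09)&(X[...,2]<.125);print("lug",m.sum(),cv2.minAreaRect(X[m][:,:2].astype(np.float32)),X[m].mean(0),X[m][:,2].max())
E
```

```text
pad 150 [0.5904455  0.03596815 0.08475628] [[0.57048401 0.02116921 0.08051069]
 [0.60895112 0.05690943 0.08839076]]
base 2020 ((0.5796938538551331, 0.03074277937412262), (0.39860469102859497, 0.20453032851219177), 81.72315979003906)
lug 243 ((0.5972396731376648, 0.06909429281949997), (0.01711711473762989, 0.05898023024201393), 80.75614929199219) [0.59659832 0.06707921 0.11109065] 0.12332793969100796
bar 598 [ 0.11214714  0.9936916   0.5816584  -0.03154537] 83.56089
pad scene 166 [0.60450638 0.04144099 0.08449536] [[0.57639874 0.0287645  0.0764278 ]
 [0.61708353 0.05581787 0.08705672]]
base 3833 ((0.5188441872596741, 0.046332404017448425), (0.3952346444129944, 0.22079862654209137), 81.80519104003906)
lug 302 ((0.5675088763237, 0.04717421531677246), (0.1294737458229065, 0.04909835383296013), 38.95063018798828) [0.6036349  0.07326537 0.10970054] 0.12237843337124976
```

View pics/sidecrop.png

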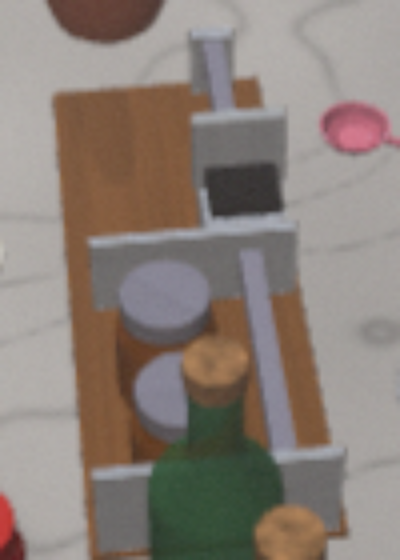

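Pad centre is about (0.594, 0.042), top z 0.084. Rack +y points about 82° in world. I'll go above it with the fingers shut and the tool y along rack y, raising first to clear the bottles.

Request:
{"name": "servo_tool", "arguments": {
  "increments": [
    [0.0,0.02,0.03,0,0,-0.1,0],
    [0.01,0.04,0.06,0,0,-0.2,0],
    [0.03,0.07,0.08,0,0,-0.3,0],
    [0.05,0.1,0.08,0,0,-0.375,0],
    [0.07,0.135,0.08,0,0,-0.375,0]
  ]
}}

```text
time_s: 0.52
tool_pos: [0.2204, -0.4973, 0.3316]
ee_rot: [[0.989, -0.147, 0.001], [-0.147, -0.989, -0.003], [0.001, 0.003, -1.0]]
ft_force: [0.5, 0.3, 0.3]
finger_gap: 0.0254
grip_force: 0.0
```

Request:
{"name": "servo_tool", "arguments": {
  "increments": [
    [0.02,0.034,0,0,0,0,0],
    [0.04,0.068,0,0,0,0,0],
    [0.06,0.102,0,0,0,0,0],
    [0.08,0.136,0,0,0,0,0],
    [0.1,0.17,0,0,0,0,0]
  ]
}}

```text
time_s: 0.93
tool_pos: [0.3204, -0.3255, 0.33]
ee_rot: [[0.99, -0.142, -0.001], [-0.142, -0.99, -0.0], [-0.001, 0.0, -1.0]]
ft_force: [0.9, -0.9, 0.2]
finger_gap: 0.0003
grip_force: 0.0
```

Request:
{"name": "servo_tool", "arguments": {
  "increments": [
    [0.025,0.03,0,0,0,0,0],
    [0.05,0.06,0,0,0,0,0],
    [0.075,0.09,0,0,0,0,0],
    [0.1,0.12,0,0,0,0,0],
    [0.125,0.15,0,0,0,0,0]
  ]
}}

```text
time_s: 1.35
tool_pos: [0.4455, -0.1757, 0.3302]
ee_rot: [[0.99, -0.142, -0.0], [-0.142, -0.99, -0.0], [-0.0, 0.001, -1.0]]
ft_force: [1.1, -0.9, 0.1]
finger_gap: -0.0001
grip_force: 0.0
```

Request:
{"name": "servo_tool", "arguments": {
  "increments": [
    [0.025,0.033,0,0,0,0,0],
    [0.05,0.066,0,0,0,0,0],
    [0.075,0.1,0,0,0,0,0],
    [0.1,0.13,0,0,0,0,0],
    [0.12,0.16,0,0,0,0,0]
  ]
}}

```text
time_s: 1.77
tool_pos: [0.566, -0.0157, 0.33]
ee_rot: [[0.99, -0.142, 0.0], [-0.142, -0.99, 0.0], [0.0, -0.0, -1.0]]
ft_force: [-0.4, -0.0, 0.9]
finger_gap: -0.0003
grip_force: 0.0
```

```bash
python3 - <<'E'
from h import *
s=eyes.snapshot("wrist");X=world(s);im=s["img"];np.savez("wrist",X=X,img=im);save("wrist",im)
print(-s["R"].T@s["t"],s["R"][2])
hsv=cv2.cvtColor(im,cv2.COLOR_RGB2HSV)
near=np.hypot(X[...,0]-.594,X[...,1]-.042)<.05
m=near&(hsv[...,2]<70)&(X[...,2]>.07)&(X[...,2]<.095)
v,u=np.nonzero(m);print("pad",m.sum(),u.mean(),v.mean(),np.median(X[m],0),cv2.minAreaRect(X[m][:,:2].astype(np.float32)))
near=np.hypot(X[...,0]-.597,X[...,1]-.068)<.05
m=near&(X[...,2]>.1)&(X[...,2]<.125)
print("lug",m.sum(),cv2.minAreaRect(X[m][:,:2].astype(np.float32)),X[m].mean(0))
E
```

```text
[ 0.63988351 -0.02648036  0.45397916] [-0.29209576  0.04252377 -0.95544324]
pad 1636 228.50550122249388 156.5244498777506 [0.5922624  0.04398722 0.08368422] ((0.5946340560913086, 0.04205979034304619), (0.05730476975440979, 0.053314901888370514), 82.24754333496094)
lug 982 ((0.5955987572669983, 0.07141386717557907), (0.012543804943561554, 0.05937217175960541), 81.65341186523438) [0.59664807 0.06946809 0.11615805]
```

View pics/wrist.png

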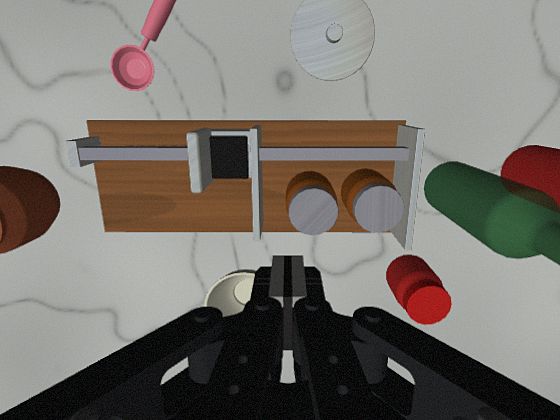

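The wrist view shows the pad at (229,156), the lug at (198,162) and the jaw plate at (256,182), all clear of jars and bottle. Measurements agree: lug face (0.595, 0.065), pad centre (0.592, 0.043). I'm descending to just above the pad.

Request:
{"name": "servo_tool", "arguments": {
  "increments": [
    [0.013,0.031,0,0,0,0,0],
    [0.026,0.061,-0.01,0,0,0,0],
    [0.026,0.061,-0.05,0,0,0,0],
    [0.026,0.061,-0.09,0,0,0,0],
    [0.026,0.061,-0.13,0,0,0,0]
  ]
}}

```text
time_s: 2.23
tool_pos: [0.5908, 0.0443, 0.1989]
ee_rot: [[0.99, -0.14, 0.001], [-0.14, -0.99, -0.0], [0.001, 0.0, -1.0]]
ft_force: [0.2, -0.3, 0.3]
finger_gap: -0.0002
grip_force: 0.0
```

Request:
{"name": "servo_tool", "arguments": {
  "increments": [
    [0,0,-0.03,0,0,0,0],
    [0,0,-0.055,0,0,0,0],
    [0,0,-0.07,0,0,0,0],
    [0,0,-0.075,0,0,0,0],
    [0,0,-0.075,0,0,0,0]
  ]
}}

```text
time_s: 2.65
tool_pos: [0.5897, 0.0431, 0.1237]
ee_rot: [[0.99, -0.142, -0.003], [-0.142, -0.99, 0.0], [-0.003, 0.0, -1.0]]
ft_force: [-0.6, 0.1, 0.2]
finger_gap: -0.0004
grip_force: 0.0
```

```bash
python3 - <<'E'
from h import *
a=eyes.snapshot("side")["img"][150:290,200:380];b=eyes.snapshot("scene")["img"][130:270,180:360]
save("close1",np.vstack([a,b]),2)
w=eyes.snapshot("wrist")["img"];save("w1",w)
print(bot.observe()["tool_pos"],bot.observe()["ft_force"])
E
```

```text
[0.59188256 0.04362797 0.12683544] [0.10082028 0.16326114 0.51703722]
```

View pics/close1.png

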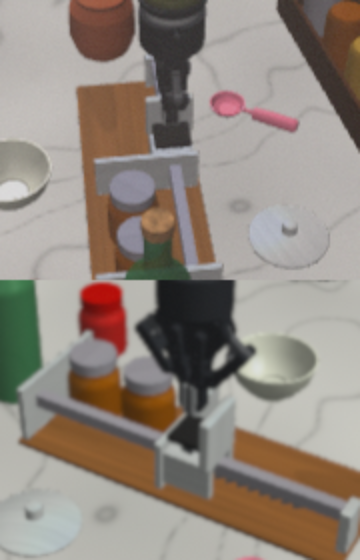

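View pics/w1.png

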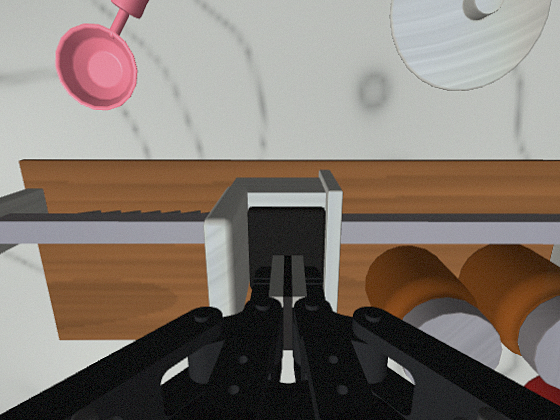

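The fingertips hang centred over the pad, which spans (248–325, 207–290), with the lug to the left at col 205–245. Pressing down now, watching the force.

Request:
{"name": "servo_tool", "arguments": {
  "increments": [
    [0,0.001,-0.01,0,0,0,0],
    [0,0.002,-0.018,0,0,0,0],
    [0,0.002,-0.022,0,0,0,0],
    [0,0.002,-0.025,0,0,0,0],
    [0,0.002,-0.025,0,0,0,0]
  ]
}}

```text
time_s: 3.22
tool_pos: [0.5906, 0.0456, 0.0999]
ee_rot: [[0.99, -0.142, -0.001], [-0.142, -0.99, 0.0], [-0.001, 0.0, -1.0]]
ft_force: [-1.8, -0.2, 3.1]
finger_gap: -0.0003
grip_force: 1.6
```

Request:
{"name": "servo_tool", "arguments": {
  "increments": [
    [0,0,-0.002,0,0,0,0],
    [0,0,-0.004,0,0,0,0],
    [0,0,-0.006,0,0,0,0],
    [0,0,-0.006,0,0,0,0]
  ]
}}

```text
time_s: 3.55
tool_pos: [0.5911, 0.0459, 0.0964]
ee_rot: [[0.99, -0.141, 0.0], [-0.141, -0.99, -0.001], [0.0, 0.001, -1.0]]
ft_force: [-6.3, -0.6, 14.2]
finger_gap: -0.0
grip_force: 6.6
```

```bash
python3 - <<'E'
from h import *
a=eyes.snapshot("side");b=eyes.snapshot("scene");w=eyes.snapshot("wrist")
A=cv2.resize(a["img"][180:260,240:340],(400,320));B=cv2.resize(b["img"][160:240,240:340],(400,320))
W=w["img"][150:400,150:450]; 
out=np.zeros((600,800,3),np.uint8);out[:320,:400]=A;out[:320,400:]=B;out[320:,:]=cv2.resize(W,(336,280))[:,:336].repeat(1,0) if 0 else 0
out[320:600,:336]=cv2.resize(W,(336,280));save("press",out)
o=bot.observe();print(o["tool_pos"],o["ft_force"],o["torque"])
X=world(w);im=w["img"];hsv=cv2.cvtColor(im,cv2.COLOR_RGB2HSV)
m=(np.hypot(X[...,0]-.60,X[...,1]-.042)<.035)&(hsv[...,2]<70)&(X[...,2]>.06)&(X[...,2]<.09)
v,u=np.nonzero(m);print(m.sum(),np.percentile(X[m],[5,25,50,75,95],axis=0))
E
```

```text
[0.59105692 0.04586757 0.09635761] [-6.76144198 -0.14783453 14.93661856] [-0.00612098  1.26968794  0.02806419]
4727 [[0.58452916 0.02495291 0.07533389]
 [0.59821504 0.03045222 0.07697904]
 [0.60336173 0.04073482 0.07749327]
 [0.60968246 0.05262239 0.07800882]
 [0.61443159 0.06092844 0.086285  ]]
```

View pics/press.png

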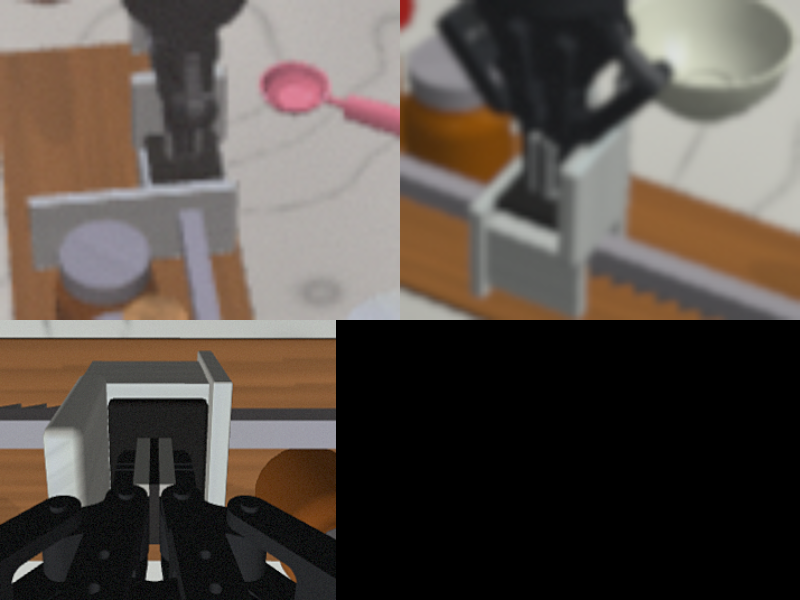

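Pad top is now about 0.0775, pressed roughly 6 mm, with some sideways load (Fx −7). I'll relieve x and press on.

Request:
{"name": "servo_tool", "arguments": {
  "increments": [
    [-0.001,0,0,0,0,0,0],
    [-0.002,0,-0.001,0,0,0,0],
    [-0.002,0,-0.003,0,0,0,0],
    [-0.002,0,-0.004,0,0,0,0]
  ]
}}

```text
time_s: 4.03
tool_pos: [0.5913, 0.0467, 0.0957]
ee_rot: [[0.99, -0.142, 0.005], [-0.142, -0.99, -0.0], [0.005, -0.0, -1.0]]
ft_force: [-11.1, -1.2, 33.9]
finger_gap: 0.0003
grip_force: 15.5
```

```bash
python3 - <<'E'
from h import *
o=bot.observe();print(o["tool_pos"],o["ft_force"],o["torque"])
e=np.array([.142,.99,0]);ex=np.array([.99,-.142,0])
for n in ["wrist","side","scene"]:
    s=eyes.snapshot(n);X=world(s);V=cv2.cvtColor(s["img"],cv2.COLOR_RGB2HSV)[...,2]
    q=X-np.array([.5947,.0652,0]);a=q@ex;b=q@e;z=X[...,2]
    def st(k,m): print(n,k,m.sum(),np.round(np.percentile(z[m],[10,50,90]),4) if m.any() else "", np.round([np.median(a[m]),np.median(b[m])],3) if m.any() else "")
    st("lugtop",(abs(a)<.028)&(b>.001)&(b<.012)&(z>.11)&(V>90))
    st("pad",(abs(a)<.022)&(b>-.042)&(b<-.003)&(V<70)&(z>.06)&(z<.09))
    st("padfar",(a>.012)&(a<.022)&(b>-.042)&(b<-.003)&(V<70)&(z>.06)&(z<.09))
    st("jawplate",(abs(a)<.05)&(b>-.06)&(b<-.045)&(z>.06)&(z<.08)&(V>90))
    st("base",(abs(a)<.2)&(abs(b)<.3)&(z<.012)&(z>.001))
    if n=="wrist":
        # lower dark things near lug top
        m=(abs(a)<.04)&(b>-.005)&(b<.03)&(V<70)&(z>.09);st("dark over lug",m)
E
```

```text
[0.59132762 0.04668919 0.09574006] [-11.11183112  -1.22015548  33.93249396] [0.47689694 2.09370301 0.19293708]
wrist lugtop 1943 [0.1178 0.119  0.1199] [0.018 0.006]
wrist pad 4017 [0.0762 0.0771 0.0836] [ 0.011 -0.024]
wrist padfar 1815 [0.0761 0.077  0.0778] [ 0.017 -0.021]
wrist jawplate 1262 [0.0715 0.0723 0.073 ] [ 0.004 -0.048]
wrist base 74375 [0.0013 0.0062 0.0082] [0.025 0.031]
wrist dark over lug 12954 [0.1316 0.1468 0.1603] [0.01  0.015]
side lugtop 35 [0.1126 0.1197 0.1226] [-0.019  0.004]
side pad 135 [0.0757 0.0782 0.0805] [-0.001 -0.031]
side padfar 36 [0.0764 0.0787 0.0803] [ 0.017 -0.027]
side jawplate 168 [0.062  0.0695 0.075 ] [-0.009 -0.05 ]
side base 9867 [0.0013 0.0032 0.0085] [ 0.033 -0.009]
scene lugtop 204 [0.1201 0.3978 0.4851] [0.011 0.007]
scene pad 85 [0.0767 0.0785 0.0836] [ 0.014 -0.022]
scene padfar 53 [0.0767 0.0783 0.0802] [ 0.018 -0.019]
scene jawplate 50 [0.066  0.0725 0.0743] [ 0.015 -0.048]
scene base 14269 [0.0013 0.0029 0.0084] [0.042 0.034]
```

The pad is stuck about 7 mm down, and the moment puts the load roughly 21 mm to +y. So the finger linkage is resting on the lug's top. I'll back off and turn the tool 90° so the linkage lies along rack x, in front of the lug.

Request:
{"name": "servo_tool", "arguments": {
  "increments": [
    [0.001,-0.001,0.01,0,0,0,0],
    [0.002,-0.002,0.03,0,0,0,0],
    [0.002,-0.003,0.06,0,0,0,0],
    [0.002,-0.003,0.064,0,0,0,0]
  ]
}}

```text
time_s: 4.52
tool_pos: [0.5939, 0.0428, 0.159]
ee_rot: [[0.99, -0.142, 0.008], [-0.142, -0.99, -0.0], [0.008, -0.001, -1.0]]
ft_force: [1.6, 0.7, 1.0]
finger_gap: -0.0002
grip_force: 0.0
```

```bash
python3 -c "
from h import *
o=bot.observe();print(o['joint_pos'],o['tool_pos'],o['time_s'])"
```

```text
[  28.46080848   19.9658793   -42.34717986   96.94420247   14.4482129
   68.21954883 -115.63979517] [0.59385169 0.04283228 0.15898605] 4.5167
```

Request:
{"name": "servo_tool", "arguments": {
  "increments": [
    [0,0,0,0,0,-0.12,0],
    [0,0,0,0,0,-0.24,0]
  ]
}}

```text
time_s: 4.68
tool_pos: [0.5917, 0.0423, 0.155]
ee_rot: [[0.926, -0.378, 0.002], [-0.378, -0.926, -0.0], [0.002, -0.001, -1.0]]
ft_force: [0.1, -0.3, -0.1]
finger_gap: 0.0001
grip_force: 0.0
```

```bash
python3 -c "
from h import *
o=bot.observe();print(o['joint_pos'],o['tool_pos'],o['time_s'])"
```

```text
[  26.65562047   19.58808624  -39.9696236    97.28282698   13.47013424
   67.89905717 -129.00440688] [0.59170938 0.04233775 0.15497051] 4.6833
```

Request:
{"name": "servo_tool", "arguments": {
  "increments": [
    [0,0,0,0,0,0.12,0],
    [0,0,0,0,0,0.24,0],
    [0,0,0,0,0,0.36,0],
    [0,0,0,0,0,0.48,0],
    [0,0,0,0,0,0.6,0]
  ]
}}

```text
time_s: 5.1
tool_pos: [0.5911, 0.0424, 0.154]
ee_rot: [[0.975, 0.222, 0.001], [0.222, -0.975, -0.0], [0.001, 0.0, -1.0]]
ft_force: [0.5, -0.2, 0.1]
finger_gap: -0.0003
grip_force: 0.0
```

Request:
{"name": "servo_tool", "arguments": {
  "increments": [
    [0,0,0,0,0,0.12,0],
    [0,0,0,0,0,0.24,0],
    [0,0,0,0,0,0.36,0],
    [0,0,0,0,0,0.48,0],
    [0,0,0,0,0,0.6,0]
  ]
}}

```text
time_s: 5.52
tool_pos: [0.5912, 0.0424, 0.154]
ee_rot: [[0.68, 0.734, 0.001], [0.734, -0.68, -0.0], [0.0, 0.001, -1.0]]
ft_force: [-1.2, 0.1, 0.1]
finger_gap: -0.0001
grip_force: 0.0
```

Request:
{"name": "servo_tool", "arguments": {
  "increments": [
    [0,0,0,0,0,0.12,0],
    [0,0,0,0,0,0.24,0],
    [0,0,0,0,0,0.36,0],
    [0,0,0,0,0,0.48,0],
    [0,0,0,0,0,0.613,0]
  ]
}}

```text
time_s: 5.93
tool_pos: [0.5912, 0.0423, 0.154]
ee_rot: [[0.142, 0.99, 0.001], [0.99, -0.142, 0.0], [0.0, 0.001, -1.0]]
ft_force: [0.3, 0.5, 0.5]
finger_gap: 0.0
grip_force: 0.0
```

```bash
python3 - <<'E'
from h import *
o=bot.observe();print(o['joint_pos'],o['tool_pos'],o['time_s'])
e=np.array([.142,.99,0]);ex=np.array([.99,-.142,0])
s=eyes.snapshot("wrist");X=world(s);V=cv2.cvtColor(s["img"],cv2.COLOR_RGB2HSV)[...,2];z=X[...,2]
b=(X-np.array([.5947,.0652,0]));q=b@e
m=(abs(b@ex)<.045)&(abs(q)<.03)&(z>.115)&(z<.123)&(V>90)
print("lug top",m.sum(),cv2.minAreaRect(X[m][:,:2].astype(np.float32)),np.percentile(q[m],[2,98]))
A=eyes.snapshot("side")["img"][170:270,230:350];B=eyes.snapshot("scene")["img"][140:240,230:350]
save("rot",np.vstack([np.hstack([cv2.resize(A,(360,300)),cv2.resize(B,(360,300))]),np.hstack([cv2.resize(s["img"],(360,270)),np.zeros((270,360,3),np.uint8)])]))
E
```

```text
[ 40.12523147  25.84127155 -58.54243251  96.93487244  23.25336232
  70.41819782 -31.99905452] [0.59118992 0.04234724 0.15403886] 5.9333
lug top 3008 ((0.5954568982124329, 0.0734415054321289), (0.011999769136309624, 0.060106415301561356), 81.93810272216797) [0.00270226 0.01382566]
```

View pics/rot.png

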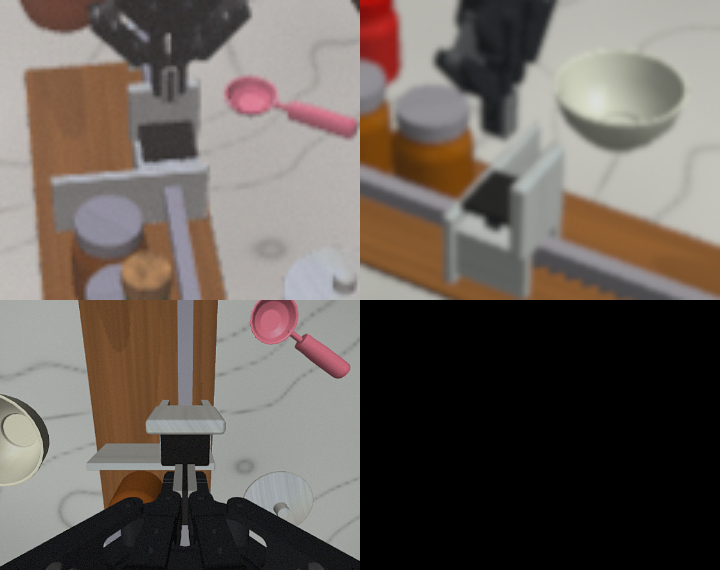

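Wrist inset: the lug is at (185,418), the pad behind it at (186,450), and the linkage now lies across the rack, clear of the lug. Pressing again.

Request:
{"name": "servo_tool", "arguments": {
  "increments": [
    [0.001,0.002,-0.02,0,0,0,0],
    [0.001,0.003,-0.04,0,0,0,0],
    [0.001,0.003,-0.05,0,0,0,0],
    [0.001,0.003,-0.055,0,0,0,0],
    [0.001,0.003,-0.055,0,0,0,0]
  ]
}}

```text
time_s: 6.5
tool_pos: [0.5912, 0.0454, 0.0987]
ee_rot: [[0.149, 0.989, -0.002], [0.989, -0.149, -0.0], [-0.001, -0.002, -1.0]]
ft_force: [-2.4, -0.8, 3.1]
finger_gap: 0.0002
grip_force: 1.7
```

Request:
{"name": "servo_tool", "arguments": {
  "increments": [
    [0,0,-0.002,0,0,0,0],
    [0,0,-0.004,0,0,0,0],
    [0,0,-0.006,0,0,0,0],
    [0,0,-0.006,0,0,0,0]
  ]
}}

```text
time_s: 6.83
tool_pos: [0.5922, 0.0456, 0.0938]
ee_rot: [[0.148, 0.989, 0.001], [0.989, -0.148, -0.0], [0.0, 0.001, -1.0]]
ft_force: [-2.1, 0.8, 4.7]
finger_gap: 0.0004
grip_force: 2.5
```

Request:
{"name": "servo_tool", "arguments": {
  "increments": [
    [0,0,-0.001,0,0,0,0],
    [0,0,-0.003,0,0,0,0],
    [0,0,-0.003,0,0,0,0]
  ]
}}

```text
time_s: 7.08
tool_pos: [0.5922, 0.0456, 0.0908]
ee_rot: [[0.148, 0.989, 0.001], [0.989, -0.148, -0.0], [0.0, 0.001, -1.0]]
ft_force: [-2.0, -0.4, 5.5]
finger_gap: -0.0
grip_force: 2.9
```

Request:
{"name": "servo_tool", "arguments": {
  "increments": [
    [0.0004,0.003,0,0,0,0,0],
    [0.0009,0.006,0,0,0,0,0],
    [0.0013,0.009,0,0,0,0,0],
    [0.0017,0.012,0,0,0,0,0],
    [0.0021,0.015,0,0,0,0,0]
  ]
}}

```text
time_s: 7.5
tool_pos: [0.5943, 0.0596, 0.0909]
ee_rot: [[0.148, 0.989, 0.0], [0.989, -0.148, -0.002], [-0.002, 0.001, -1.0]]
ft_force: [-3.8, -2.6, 6.4]
finger_gap: 0.0
grip_force: 2.9
```

Request:
{"name": "servo_tool", "arguments": {
  "increments": [
    [0.0009,0.006,0,0,0,0,0],
    [0.0017,0.012,0,0,0,0,0],
    [0.0026,0.018,0,0,0,0,0],
    [0.0034,0.024,0,0,0,0,0],
    [0.0043,0.03,0,0,0,0,0]
  ]
}}

```text
time_s: 7.92
tool_pos: [0.5987, 0.0897, 0.0909]
ee_rot: [[0.148, 0.989, 0.001], [0.989, -0.148, -0.002], [-0.002, 0.001, -1.0]]
ft_force: [-1.6, -2.1, 6.2]
finger_gap: 0.0002
grip_force: 2.9
```

Request:
{"name": "servo_tool", "arguments": {
  "increments": [
    [0.0009,0.006,0,0,0,0,0],
    [0.0017,0.012,0,0,0,0,0],
    [0.0026,0.018,0,0,0,0,0],
    [0.0034,0.024,0,0,0,0,0],
    [0.0043,0.03,0,0,0,0,0]
  ]
}}

```text
time_s: 8.33
tool_pos: [0.6031, 0.1198, 0.091]
ee_rot: [[0.148, 0.989, 0.001], [0.989, -0.148, -0.002], [-0.002, 0.001, -1.0]]
ft_force: [-3.4, -2.4, 5.6]
finger_gap: 0.0001
grip_force: 2.9
```

```bash
python3 - <<'E'
from h import *
o=bot.observe();print(o['tool_pos'],o['ft_force'],o['time_s'])
e=np.array([.142,.99,0]);ex=np.array([.99,-.142,0])
s=eyes.snapshot("wrist");X=world(s);V=cv2.cvtColor(s["img"],cv2.COLOR_RGB2HSV)[...,2];z=X[...,2]
b=X-np.array([.5946,.0675,0]);q=b@e;a=b@ex
m=(abs(a)<.045)&(q>-.03)&(q<.12)&(z>.114)&(z<.123)&(V>90);print("lug moved",m.sum(),np.percentile(q[m],[2,98]) if m.any() else "")
w=(abs(a)<.1)&(q<.2)&(z>.002)&(z<.01)&(cv2.cvtColor(s["img"],cv2.COLOR_RGB2HSV)[...,1]>110);print("wood end",np.percentile(q[w],[99.5]))
E
```

```text
[0.60305754 0.11978311 0.09096586] [-3.35602574 -2.37187711  5.6261262 ] 8.3333
lug moved 7374 [0.075165   0.08639977]
wood end [0.16442644]
```

Request:
{"name": "servo_tool", "arguments": {
  "increments": [
    [0.0009,0.006,0,0,0,0,0],
    [0.0017,0.012,0,0,0,0,0],
    [0.0026,0.018,0,0,0,0,0],
    [0.0034,0.024,0,0,0,0,0],
    [0.004,0.028,0,0,0,0,0]
  ]
}}

```text
time_s: 8.8
tool_pos: [0.6073, 0.1484, 0.0912]
ee_rot: [[0.148, 0.989, 0.001], [0.989, -0.148, -0.001], [-0.001, 0.002, -1.0]]
ft_force: [-1.8, -1.6, 6.0]
finger_gap: 0.0001
grip_force: 2.9
```

Request:
{"name": "servo_tool", "arguments": {
  "increments": [
    [0.0006,0.004,0,0,0,0,0],
    [0.0011,0.008,0,0,0,0,0],
    [0.0017,0.012,0,0,0,0,0]
  ]
}}

```text
time_s: 9.05
tool_pos: [0.609, 0.1599, 0.0911]
ee_rot: [[0.148, 0.989, 0.001], [0.989, -0.148, -0.001], [-0.001, 0.001, -1.0]]
ft_force: [-3.2, -3.0, 5.5]
finger_gap: -0.0
grip_force: 2.9
```

Request:
{"name": "servo_tool", "arguments": {
  "increments": [
    [0.0004,0.003,0,0,0,0,0],
    [0.0009,0.006,0,0,0,0,0],
    [0.0013,0.009,0,0,0,0,0]
  ]
}}

```text
time_s: 9.3
tool_pos: [0.6109, 0.1678, 0.0911]
ee_rot: [[0.149, 0.989, 0.002], [0.989, -0.149, -0.003], [-0.002, 0.002, -1.0]]
ft_force: [-1.5, -5.0, 6.4]
finger_gap: -0.0001
grip_force: 2.9
```

```bash
cat > m.py <<'E'
from h import *
o=bot.observe();print(o['tool_pos'],o['ft_force'],o['time_s'])
e=np.array([.142,.99,0]);ex=np.array([.99,-.142,0])
s=eyes.snapshot("wrist");X=world(s);V=cv2.cvtColor(s["img"],cv2.COLOR_RGB2HSV)[...,2];z=X[...,2]
b=X-np.array([.5946,.0675,0]);q=b@e;a=b@ex
m=(abs(a)<.045)&(q>-.03)&(q<.16)&(z>.114)&(z<.123)&(V>90);print("lug moved",m.sum(),np.percentile(q[m],[2,98]) if m.any() else "")
m=(a>-.03)&(a<.03)&(q>.135)&(q<.18)&(z>.05)&(z<.09)&(V>90);print("post",m.sum(),np.percentile(q[m],[5,50,95]) if m.any() else "")
E
python3 m.py
```

```text
[0.61091606 0.16781154 0.09111483] [-1.46785809 -5.00227846  6.38932254] 9.3
lug moved 7101 [0.11850053 0.12967335]
post 2872 [0.13745247 0.1545282  0.16304525]
```

Request:
{"name": "servo_tool", "arguments": {
  "increments": [
    [0.0003,0.002,0,0,0,0,0],
    [0.0006,0.004,0,0,0,0,0],
    [0.0006,0.004,0,0,0,0,0]
  ]
}}

```text
time_s: 9.6
tool_pos: [0.6115, 0.1702, 0.091]
ee_rot: [[0.15, 0.989, 0.001], [0.989, -0.15, -0.005], [-0.005, 0.002, -1.0]]
ft_force: [-3.3, -7.1, 8.2]
finger_gap: -0.0002
grip_force: 2.9
```

Request:
{"name": "servo_tool", "arguments": {
  "increments": [
    [0.0003,0.002,0,0,0,0,0],
    [0.0006,0.004,0,0,0,0,0],
    [0.0006,0.004,0,0,0,0,0]
  ]
}}

```text
time_s: 9.85
tool_pos: [0.6115, 0.1701, 0.0909]
ee_rot: [[0.152, 0.988, -0.002], [0.988, -0.152, -0.012], [-0.012, -0.0, -1.0]]
ft_force: [-6.9, -14.8, 13.1]
finger_gap: -0.0002
grip_force: 2.9
```

```bash
python3 m.py
```

```text
[0.61154829 0.17014653 0.09092029] [ -6.94534399 -14.77734712  13.14219063] 9.85
lug moved 7050 [0.11851065 0.12971625]
post 2894 [0.13735361 0.15455691 0.16327824]
```

The jaw is at the solid stop: the lug no longer advances and the force rises. I'm lifting straight up while still lightly against the lug.

Request:
{"name": "servo_tool", "arguments": {
  "increments": [
    [-0.0005,-0.003,0.001,0,0,0,0],
    [-0.0005,-0.003,0.008,0,0,0,0],
    [-0.0005,-0.003,0.016,0,0,0,0],
    [-0.0005,-0.003,0.024,0,0,0,0],
    [-0.0005,-0.006,0.03,0,0,0,0]
  ]
}}

```text
time_s: 10.32
tool_pos: [0.6103, 0.1723, 0.121]
ee_rot: [[0.147, 0.989, 0.001], [0.989, -0.147, 0.001], [0.001, 0.0, -1.0]]
ft_force: [0.1, 0.4, 0.4]
finger_gap: 0.0
grip_force: 0.0
```

Request:
{"name": "servo_tool", "arguments": {
  "increments": [
    [0,-0.01,0.03,0,0,0,0],
    [0,-0.012,0.07,0,0,0,0],
    [0,-0.012,0.11,0,0,0,0],
    [0,-0.012,0.15,0,0,0,0],
    [0,-0.012,0.15,0,0,0,0]
  ]
}}

```text
time_s: 10.73
tool_pos: [0.6132, 0.1634, 0.2799]
ee_rot: [[0.146, 0.989, 0.014], [0.989, -0.146, 0.006], [0.008, 0.013, -1.0]]
ft_force: [0.5, 1.1, -0.0]
finger_gap: 0.0003
grip_force: 0.0
```

```bash
cat >> m.py <<'E'
p=(abs(a)<.022)&(q>.075)&(q<.122)&(z>.06)&(z<.095)&(V<70);print("pad z",p.sum(),np.percentile(z[p],[10,50,90]))
A=eyes.snapshot("side")["img"][120:330,190:400];B=eyes.snapshot("scene")["img"][100:310,160:440]
save("end",np.vstack([np.hstack([cv2.resize(A,(300,300)),cv2.resize(B,(400,300))]),np.hstack([cv2.resize(s["img"],(400,300)),np.zeros((300,300,3),np.uint8)])]))
E
python3 m.py
```

```text
[0.61316514 0.16344186 0.27991259] [ 0.47426572  1.1182201  -0.02908823] 10.7333
lug moved 986 [0.11878305 0.12952666]
post 637 [0.1373117  0.15382486 0.16227721]
pad z 1679 [0.08333659 0.08423291 0.08513023]
```

View pics/end.png

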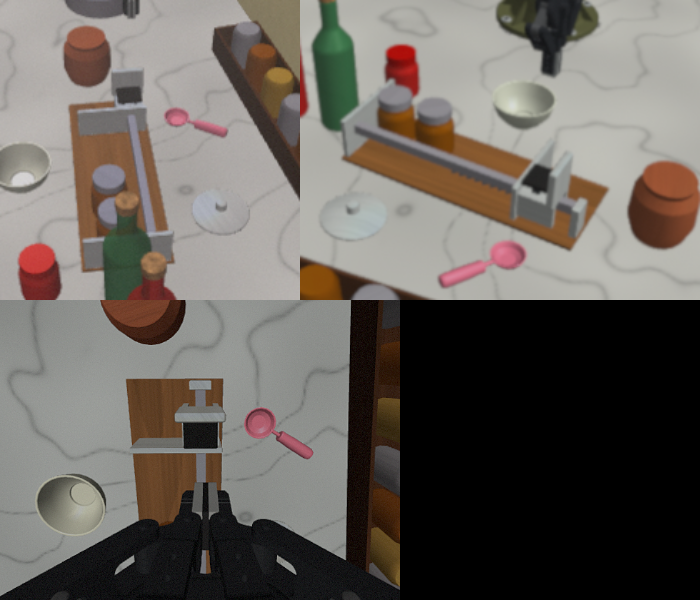

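The jaw sits at the post end with the pad sprung up (z 0.084). The jars, bottle, bowl, lid, spoon and crock all stand where they were, and the arm is clear. Handing in.

```bash
python3 -c "
from rig import bot
print(bot.job_done())"
```

```text
the job is handed in; nothing more can be done
None
```

I pressed the pad down and pushed the jaw back about 119 mm until it hit a solid stop, then let go. The pad sprang up fully, nothing else on the shelf had visibly moved, and I handed the job in after about 11 s. I judged the end of travel by that stop, and I didn't test the lock by pushing on it. A first press with the gripper turned the other way rested on the lug (34 N), so I backed off and turned it.

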